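# Hang the rinsed filter bowls to drain and scrape down the plate

## Task

Hang every blue filter bowl mouth-down on a yellow draining peg of its own, pushed right down so that it rests on the peg's tip and can drain. Then take the scraper block, set its foot on the steel plate and wipe all the brass chips over the open end into the red tray, never touching the chips with the fingers, and last stand the scraper back in the middle of its green mat. Leave the bottle, tape and grey socket where they are.

Things in the scene. Friction and masses are not known exactly. Their poses are not given: they have to be found in the camera images.
- bowl1_center (a point): Blue plastic filter bowl: a straight round cup, outer diameter 52 mm, 70 mm high, wall 3.5 mm, standing mouth-down on the steel plate; inside it is 65 mm deep and 45 mm across. Point at its centre, 35 mm from the mouth and from the closed end; z points from the mouth to the closed end (up while it is mouth-down). About 80 g. Three or four bowls are present.
- bowl2_center (a point): Blue plastic filter bowl: a straight round cup, outer diameter 52 mm, 70 mm high, wall 3.5 mm, standing mouth-down on the steel plate; inside it is 65 mm deep and 45 mm across. Point at its centre, 35 mm from the mouth and from the closed end; z points from the mouth to the closed end (up while it is mouth-down). About 80 g. Three or four bowls are present.
- bowl3_center (a point): Blue plastic filter bowl: a straight round cup, outer diameter 52 mm, 70 mm high, wall 3.5 mm, standing mouth-down on the steel plate; inside it is 65 mm deep and 45 mm across. Point at its centre, 35 mm from the mouth and from the closed end; z points from the mouth to the closed end (up while it is mouth-down). About 80 g. Three or four bowls are present.
- bowl4_center (a point): Blue plastic filter bowl: a straight round cup, outer diameter 52 mm, 70 mm high, wall 3.5 mm, standing mouth-down on the steel plate; inside it is 65 mm deep and 45 mm across. Point at its centre, 35 mm from the mouth and from the closed end; z points from the mouth to the closed end (up while it is mouth-down). About 80 g. Three or four bowls are present.
- peg1_tip (a point): Tip of a yellow draining peg: a fixed round-ended rod 22 mm thick, standing 100 mm long out of a low bar in the grey drip tray, leaning 30 degrees from the vertical. Point at the very tip; z points outward along the peg (from root to tip). The four pegs stand in one row, 90 mm apart, and y runs along the row. A bowl is hung when the inside of its closed end rests on the tip; its mouth then clears the tray, and it may sag a little askew.
- peg2_tip (a point): Tip of a yellow draining peg: a fixed round-ended rod 22 mm thick, standing 100 mm long out of a low bar in the grey drip tray, leaning 30 degrees from the vertical. Point at the very tip; z points outward along the peg (from root to tip). The four pegs stand in one row, 90 mm apart, and y runs along the row. A bowl is hung when the inside of its closed end rests on the tip; its mouth then clears the tray, and it may sag a little askew.
- peg3_tip (a point): Tip of a yellow draining peg: a fixed round-ended rod 22 mm thick, standing 100 mm long out of a low bar in the grey drip tray, leaning 30 degrees from the vertical. Point at the very tip; z points outward along the peg (from root to tip). The four pegs stand in one row, 90 mm apart, and y runs along the row. A bowl is hung when the inside of its closed end rests on the tip; its mouth then clears the tray, and it may sag a little askew.
- peg4_tip (a point): Tip of a yellow draining peg: a fixed round-ended rod 22 mm thick, standing 100 mm long out of a low bar in the grey drip tray, leaning 30 degrees from the vertical. Point at the very tip; z points outward along the peg (from root to tip). The four pegs stand in one row, 90 mm apart, and y runs along the row. A bowl is hung when the inside of its closed end rests on the tip; its mouth then clears the tray, and it may sag a little askew.
- plate_top (a point): Steel rinse plate, fixed, its top 30 mm above the bench, 170 mm wide (its x) between fences and 260 mm long (its y). Point in the middle of its top; z up. Grey fences 5 mm thick and 12 mm high stand along both long sides and across the +y end; the -y end, 130 mm from the point, is open and drops into the red tray.
- chip_tray (a point): Red open chip tray fixed against the open end of the plate: 210 mm (x) by 90 mm (y), rim 28 mm above the bench, so just below the plate's top. Point in the middle of its floor, 175 mm from the plate's middle along -y; axes as the plate's.
- chip1_center (a point): Loose brass chip, a small block 18 x 13 x 9 mm lying on the plate. Point at its centre. From 3 to 6 chips are present.
- chip2_center (a point): Loose brass chip, a small block 18 x 13 x 9 mm lying on the plate. Point at its centre. From 3 to 6 chips are present.
- chip3_center (a point): Loose brass chip, a small block 18 x 13 x 9 mm lying on the plate. Point at its centre. From 3 to 6 chips are present.
- chip4_center (a point): Loose brass chip, a small block 18 x 13 x 9 mm lying on the plate. Point at its centre. From 3 to 6 chips are present.
- chip5_center (a point): Loose brass chip, a small block 18 x 13 x 9 mm lying on the plate. Point at its centre. From 3 to 6 chips are present.
- chip6_center (a point): Loose brass chip, a small block 18 x 13 x 9 mm lying on the plate. Point at its centre. From 3 to 6 chips are present.
- scraper_center (a point): Scraper block: a black rubber foot 120 mm (x) by 50 mm (y) by 20 mm high, with an upright orange grip on top, 50 mm (x) by 24 mm (y) by 45 mm high; 65 mm high in all, about 180 g. Point at half height, 32.5 mm above its underside; z up. It is pushed along its y, foot flat on the plate, and starts on the green mat.
- scraper_foot (a point): The middle of the scraper's underside, same axes.
- mat_center (a point): Green fixed mat, 150 mm (x) by 70 mm (y), 3 mm thick: the scraper's place. Point in the middle of its top.
- spray: White bottle, 64 mm thick, 170 mm high, not part of the job. Origin at the centre of its underside.
- tape: Paper-coloured tape roll, 90 mm across, 45 mm high, not part of the job. Origin at the centre of its underside.
- socket: Grey pipe socket, 60 mm across, 50 mm high, open upward, not part of the job. Origin at the centre of its underside.

How it is judged:
On the way, in this order (a step that is already met when the one before it is completed fails the run):
1. every bowl hangs on a peg, let go and at rest (((z of bowl1_center in the frame of peg1_tip below -0.022 m and distance between bowl1_center and peg1_tip below 0.04 m and angle between the z axis of bowl1_center and the z axis of peg1_tip, either way round below 0.45 rad) or (z of bowl1_center in the frame of peg2_tip below -0.022 m and distance between bowl1_center and peg2_tip below 0.04 m and angle between the z axis of bowl1_center and the z axis of peg2_tip, either way round below 0.45 rad) or (z of bowl1_center in the frame of peg3_tip below -0.022 m and distance between bowl1_center and peg3_tip below 0.04 m and angle between the z axis of bowl1_center and the z axis of peg3_tip, either way round below 0.45 rad) or (z of bowl1_center in the frame of peg4_tip below -0.022 m and distance between bowl1_center and peg4_tip below 0.04 m and angle between the z axis of bowl1_center and the z axis of peg4_tip, either way round below 0.45 rad)) and angle between each of bowl1_center, bowl2_center, bowl3_center, bowl4_center's own z axis and vertical below 1 rad and linear speed of each of bowl1, bowl2, bowl3, bowl4 below 0.03 m/s and contact force between the fingers and bowl1 below 0.05 N and ((z of bowl2_center in the frame of peg1_tip below -0.022 m and distance between bowl2_center and peg1_tip below 0.04 m and angle between the z axis of bowl2_center and the z axis of peg1_tip, either way round below 0.45 rad) or (z of bowl2_center in the frame of peg2_tip below -0.022 m and distance between bowl2_center and peg2_tip below 0.04 m and angle between the z axis of bowl2_center and the z axis of peg2_tip, either way round below 0.45 rad) or (z of bowl2_center in the frame of peg3_tip below -0.022 m and distance between bowl2_center and peg3_tip below 0.04 m and angle between the z axis of bowl2_center and the z axis of peg3_tip, either way round below 0.45 rad) or (z of bowl2_center in the frame of peg4_tip below -0.022 m and distance between bowl2_center and peg4_tip below 0.04 m and angle between the z axis of bowl2_center and the z axis of peg4_tip, either way round below 0.45 rad)) and contact force between the fingers and bowl2 below 0.05 N and ((z of bowl3_center in the frame of peg1_tip below -0.022 m and distance between bowl3_center and peg1_tip below 0.04 m and angle between the z axis of bowl3_center and the z axis of peg1_tip, either way round below 0.45 rad) or (z of bowl3_center in the frame of peg2_tip below -0.022 m and distance between bowl3_center and peg2_tip below 0.04 m and angle between the z axis of bowl3_center and the z axis of peg2_tip, either way round below 0.45 rad) or (z of bowl3_center in the frame of peg3_tip below -0.022 m and distance between bowl3_center and peg3_tip below 0.04 m and angle between the z axis of bowl3_center and the z axis of peg3_tip, either way round below 0.45 rad) or (z of bowl3_center in the frame of peg4_tip below -0.022 m and distance between bowl3_center and peg4_tip below 0.04 m and angle between the z axis of bowl3_center and the z axis of peg4_tip, either way round below 0.45 rad)) and contact force between the fingers and bowl3 below 0.05 N and ((z of bowl4_center in the frame of peg1_tip below -0.022 m and distance between bowl4_center and peg1_tip below 0.04 m and angle between the z axis of bowl4_center and the z axis of peg1_tip, either way round below 0.45 rad) or (z of bowl4_center in the frame of peg2_tip below -0.022 m and distance between bowl4_center and peg2_tip below 0.04 m and angle between the z axis of bowl4_center and the z axis of peg2_tip, either way round below 0.45 rad) or (z of bowl4_center in the frame of peg3_tip below -0.022 m and distance between bowl4_center and peg3_tip below 0.04 m and angle between the z axis of bowl4_center and the z axis of peg3_tip, either way round below 0.45 rad) or (z of bowl4_center in the frame of peg4_tip below -0.022 m and distance between bowl4_center and peg4_tip below 0.04 m and angle between the z axis of bowl4_center and the z axis of peg4_tip, either way round below 0.45 rad)) and contact force between the fingers and bowl4 below 0.05 N), for 0.3 s.
2. the scraper, held, stands on the plate (z of scraper_foot in the frame of plate_top between -0.004 and 0.006 m and x of scraper_foot in the frame of plate_top between -0.09 and 0.09 m and y of scraper_foot in the frame of plate_top between -0.135 and 0.135 m and contact force between the fingers and scraper above 0.5 N), for 0.1 s.
3. all chips lie in the red tray, the bowls still hanging (z of chip1_center in the frame of chip_tray between -0.005 and 0.028 m and y of chip1_center in the frame of chip_tray between -0.045 and 0.045 m and x of chip1_center in the frame of chip_tray between -0.105 and 0.105 m and z of chip2_center in the frame of chip_tray between -0.005 and 0.028 m and y of chip2_center in the frame of chip_tray between -0.045 and 0.045 m and x of chip2_center in the frame of chip_tray between -0.105 and 0.105 m and z of chip3_center in the frame of chip_tray between -0.005 and 0.028 m and y of chip3_center in the frame of chip_tray between -0.045 and 0.045 m and x of chip3_center in the frame of chip_tray between -0.105 and 0.105 m and z of chip4_center in the frame of chip_tray between -0.005 and 0.028 m and y of chip4_center in the frame of chip_tray between -0.045 and 0.045 m and x of chip4_center in the frame of chip_tray between -0.105 and 0.105 m and z of chip5_center in the frame of chip_tray between -0.005 and 0.028 m and y of chip5_center in the frame of chip_tray between -0.045 and 0.045 m and x of chip5_center in the frame of chip_tray between -0.105 and 0.105 m and z of chip6_center in the frame of chip_tray between -0.005 and 0.028 m and y of chip6_center in the frame of chip_tray between -0.045 and 0.045 m and x of chip6_center in the frame of chip_tray between -0.105 and 0.105 m and ((z of bowl1_center in the frame of peg1_tip below -0.022 m and distance between bowl1_center and peg1_tip below 0.04 m and angle between the z axis of bowl1_center and the z axis of peg1_tip, either way round below 0.45 rad) or (z of bowl1_center in the frame of peg2_tip below -0.022 m and distance between bowl1_center and peg2_tip below 0.04 m and angle between the z axis of bowl1_center and the z axis of peg2_tip, either way round below 0.45 rad) or (z of bowl1_center in the frame of peg3_tip below -0.022 m and distance between bowl1_center and peg3_tip below 0.04 m and angle between the z axis of bowl1_center and the z axis of peg3_tip, either way round below 0.45 rad) or (z of bowl1_center in the frame of peg4_tip below -0.022 m and distance between bowl1_center and peg4_tip below 0.04 m and angle between the z axis of bowl1_center and the z axis of peg4_tip, either way round below 0.45 rad)) and ((z of bowl2_center in the frame of peg1_tip below -0.022 m and distance between bowl2_center and peg1_tip below 0.04 m and angle between the z axis of bowl2_center and the z axis of peg1_tip, either way round below 0.45 rad) or (z of bowl2_center in the frame of peg2_tip below -0.022 m and distance between bowl2_center and peg2_tip below 0.04 m and angle between the z axis of bowl2_center and the z axis of peg2_tip, either way round below 0.45 rad) or (z of bowl2_center in the frame of peg3_tip below -0.022 m and distance between bowl2_center and peg3_tip below 0.04 m and angle between the z axis of bowl2_center and the z axis of peg3_tip, either way round below 0.45 rad) or (z of bowl2_center in the frame of peg4_tip below -0.022 m and distance between bowl2_center and peg4_tip below 0.04 m and angle between the z axis of bowl2_center and the z axis of peg4_tip, either way round below 0.45 rad)) and ((z of bowl3_center in the frame of peg1_tip below -0.022 m and distance between bowl3_center and peg1_tip below 0.04 m and angle between the z axis of bowl3_center and the z axis of peg1_tip, either way round below 0.45 rad) or (z of bowl3_center in the frame of peg2_tip below -0.022 m and distance between bowl3_center and peg2_tip below 0.04 m and angle between the z axis of bowl3_center and the z axis of peg2_tip, either way round below 0.45 rad) or (z of bowl3_center in the frame of peg3_tip below -0.022 m and distance between bowl3_center and peg3_tip below 0.04 m and angle between the z axis of bowl3_center and the z axis of peg3_tip, either way round below 0.45 rad) or (z of bowl3_center in the frame of peg4_tip below -0.022 m and distance between bowl3_center and peg4_tip below 0.04 m and angle between the z axis of bowl3_center and the z axis of peg4_tip, either way round below 0.45 rad)) and ((z of bowl4_center in the frame of peg1_tip below -0.022 m and distance between bowl4_center and peg1_tip below 0.04 m and angle between the z axis of bowl4_center and the z axis of peg1_tip, either way round below 0.45 rad) or (z of bowl4_center in the frame of peg2_tip below -0.022 m and distance between bowl4_center and peg2_tip below 0.04 m and angle between the z axis of bowl4_center and the z axis of peg2_tip, either way round below 0.45 rad) or (z of bowl4_center in the frame of peg3_tip below -0.022 m and distance between bowl4_center and peg3_tip below 0.04 m and angle between the z axis of bowl4_center and the z axis of peg3_tip, either way round below 0.45 rad) or (z of bowl4_center in the frame of peg4_tip below -0.022 m and distance between bowl4_center and peg4_tip below 0.04 m and angle between the z axis of bowl4_center and the z axis of peg4_tip, either way round below 0.45 rad))), for 0.2 s.
At the end, for the whole second after the job is handed in: Every bowl hangs on its own peg (centre 22 mm or more below the tip along the peg, within 40 mm of it, axes within 26 degrees), let go, at rest; all chips lie in the red tray; the scraper stands upright (within 9 degrees), at rest, within 35 mm of the mat's middle (all of step 3 and angle between each of bowl1_center, bowl2_center, bowl3_center, bowl4_center's own z axis and vertical below 1 rad and linear speed of each of bowl1, bowl2, bowl3, bowl4 below 0.03 m/s and contact force between the fingers and bowl1 below 0.05 N and contact force between the fingers and bowl2 below 0.05 N and contact force between the fingers and bowl3 below 0.05 N and contact force between the fingers and bowl4 below 0.05 N and horizontal distance between scraper_foot and mat_center below 0.035 m and z of scraper_foot in the frame of mat_center below 0.006 m and angle between scraper_center's own z axis and vertical below 0.15 rad and linear speed of scraper below 0.02 m/s); the robot touches nothing.
It fails at once if the fingers touch a chip (contact force between the fingers and chip1 above 0.5 N or contact force between the fingers and chip2 above 0.5 N or contact force between the fingers and chip3 above 0.5 N or contact force between the fingers and chip4 above 0.5 N or contact force between the fingers and chip5 above 0.5 N or contact force between the fingers and chip6 above 0.5 N).
It fails at once if a bystander is disturbed (moved 30 mm) (distance of any of spray, tape, socket from where it was at the start of the episode above 0.03 m).
Of bowl1, bowl2, bowl3, bowl4 only 3 to 4 are there at a start; the rules pass over those that are not, and their reading is None.
Of chip1, chip2, chip3, chip4, chip5, chip6 only 3 to 6 are there at a start; the rules pass over those that are not, and their reading is None.
At some moment in a run one of scraper, chip1, chip2, chip3, chip4, chip5, chip6 may be knocked a few centimetres aside while the robot is not near it.
It also fails if it takes over 192 s, if anything falls off the work surface, if the arm or the gripper's body presses on something with over 40 N, if the wrist force passes 120 N, or if a joint passes its speed limit or range.

## Robot

A 6-joint arm with a two-finger parallel gripper is mounted at the origin on the work surface. World frame = base frame: x ahead of the robot, y to its left, z up, the work surface at z = 0. Lengths are in m, angles in rad, forces in N, time in s.
With the tool pointing down it reaches from about 0.35 to 1 m from the base axis. Payload 7.1 kg.
Tool frame: the origin (TCP) lies between the finger pads; the fingertips stand 22 mm ahead of it and the grasp point (between the pads) lies 3 mm ahead of it; x points along the fingers, y is the direction in which the jaws open and shut, and the axes are right-handed (so a half turn about x gives the same grasp; the last joint's range is limited). The gripper opens to 85 mm and grips with 20 to 120 N. Pads are 22 mm wide; open, the fingers measure 114 mm over their backs; the gripper's body (76 mm by 85 mm) begins 54 mm behind the grasp point. The pads swing forward as they close: fully open they stand 13 mm farther back than shut.
Start: joints at [-1.246, 0.423, 1.63, -0, 1.089, -0.019], TCP at [0.211, -0.588, 0.253] pointing down, gripper open.
Joint ranges: [-3, 3], [-0.9, 2.11], [0.09, 2.58], [-1.31, 4.45], [0.11, 2.69], [-2.54, 2.54]. Speed limits (rad/s): [2.39, 2.39, 3.01, 3.14, 3.14, 3.14].

## Interface

Orientations are given as a rotation vector (axis times angle).
In Python, from rig import manip gives the robot as it stands. The module is installed in compiled form; this text tells all that it offers. Calls block until the motion is done:
- manip.move_to(position, orientation): joint-space move of the TCP to a pose.
- manip.servo_line(position, orientation=None, rate=0.15): straight line of the TCP; orientation=None keeps the orientation; rate is the mean speed in m/s.
- manip.set_joints(angles): joint-space move.
- manip.command_gripper(opening, f_grip=None): finger opening in m; f_grip is the grip in N (None keeps the last); returns when the fingers have stopped.
- manip.hold(seconds).
- manip.solve_ik(position, orientation): joint angles nearest the present ones, or None.
- manip.camera(name): name is "side" or "top" or "wrist"; returns a dict with "image" (480x640x3 uint8, red, green, blue), "fx", "fy", "cx", "cy" (pixels), "cam_to_world" (4x4, takes a point from camera to world coordinates); the wrist camera has in their place "mount" (4x4, takes a point from camera to tool coordinates, whose origin is the TCP and whose axes are the tool frame's). Camera axes: x right, y down, z forward; pixel columns grow to the right and rows downward; lengths in m; the calibration is good to about 2 mm. A picture is of the moment at which its call begins: read the wrist's pose just before it. There is no depth.
A pose or a line that the arm cannot do raises manip.IKError and nothing moves.
- manip.sign_off(): hands the job in, once; it reports no verdict.
Readings, each from a call of its own:
- manip.get_time(): time.
- manip.get_joint_positions(): joint angles.
- manip.get_joint_vel(): joint speeds.
- manip.get_tau(): joint torques, N m.
- manip.get_position(): TCP position.
- manip.get_ee_rot(): TCP orientation.
- manip.get_contact_force(): force on the tool from outside, world axes, zero at the start.
- manip.get_torque(): the same for the moment, N m.
- manip.get_width(): finger opening in m.
Only numpy, scipy, OpenCV 4.12 (cv2) and the standard library are available. Lean on these libraries where they do the work, as an engineer would, in place of code of your own. Each camera call takes 0.05 s, during which the arm holds its last target. There are 200 camera calls.

## Working session

There is one attempt and no reset: what is moved stays moved. The work goes in short steps, each a Python script; the robot and the scene stay as the last script left them, time stands still between calls to the robot, and variables do not carry over. Pictures are saved under pics/ and viewed, about 12 in all and at most 16, crops included, and the job is handed in when it is done.

```bash
mkdir -p pics; ls; python3 - <<'E'
from rig import manip
import cv2,numpy as np
np.set_printoptions(precision=4,suppress=True)
for n in("top","side","wrist"):
    c=manip.camera(n);cv2.imwrite(f"pics/{n}0.png",c["image"][:,:,::-1])
    print(n,c["fx"],c["fy"],c["cx"],c["cy"]);print(c.get("cam_to_world",c.get("mount")))
print(manip.get_time(),manip.get_position(),manip.get_ee_rot(),manip.get_width())
E
```

```text
pics
top 621.2980773702632 621.2980773702632 317.6671345793374 251.53976805109298
[[ 0.0163 -0.9948  0.1001  0.4157]
 [-0.9998 -0.0156  0.0077 -0.06  ]
 [-0.0061 -0.1003 -0.9949  1.4574]
 [ 0.      0.      0.      1.    ]]
side 521.3052768991819 521.3052768991819 322.63674627679245 243.91209205165788
[[ 0.9925 -0.099   0.072   0.4904]
 [-0.1213 -0.7178  0.6856 -0.7755]
 [-0.0162 -0.6892 -0.7244  0.8432]
 [ 0.      0.      0.      1.    ]]
wrist 363.2430063526037 363.2430063526037 317.0242919182629 241.12277470210114
[[-0.0011 -0.2725  0.9621 -0.1194]
 [ 1.     -0.0013  0.0007 -0.0001]
 [ 0.0011  0.9621  0.2725 -0.0699]
 [ 0.      0.      0.      1.    ]]
0.15 [ 0.2106 -0.5881  0.2527] [ 2.035   0.3545 -2.0353] 0.08543162940634128
```

View pics/top0.png

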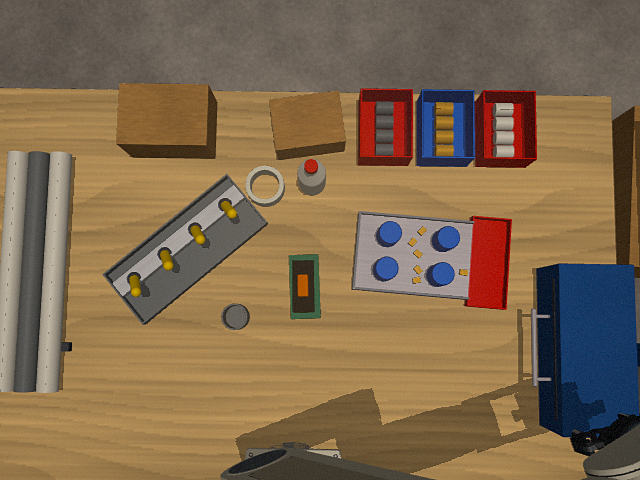

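View pics/side0.png

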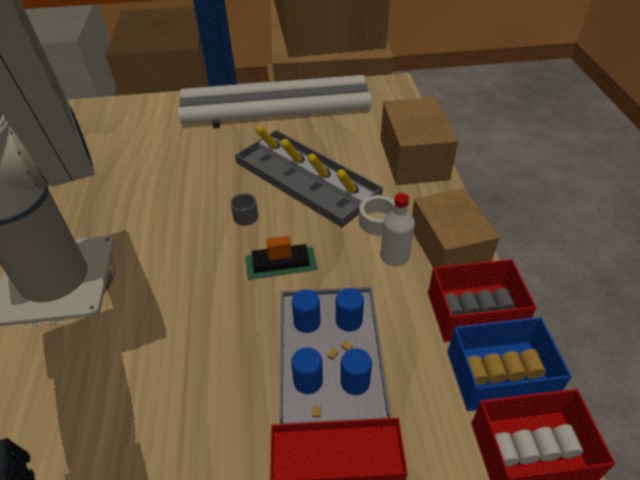

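```bash
cat > h.py <<'E'
import cv2,numpy as np
from scipy.spatial.transform import Rotation as R
from rig import manip
np.set_printoptions(precision=4,suppress=True)
def ray(c,uv,T=None):
    T=c["cam_to_world"] if T is None else T
    T=np.asarray(T); d=T[:3,:3]@[(uv[0]-c["cx"])/c["fx"],(uv[1]-c["cy"])/c["fy"],1]
    return T[:3,3],d/np.linalg.norm(d)
def onz(c,uv,z):
    o,d=ray(c,uv); return o+d*(z-o[2])/d[2]
def tri(c1,u1,c2,u2):
    (a,d),(b,e)=ray(c1,u1),ray(c2,u2)
    t=np.linalg.lstsq(np.c_[d,-e],b-a,rcond=None)[0]
    p,q=a+d*t[0],b+e*t[1]; return (p+q)/2,np.linalg.norm(p-q)
def blobs(c,lo,hi,amin=30,roi=None):
    m=cv2.inRange(cv2.cvtColor(c["image"],cv2.COLOR_RGB2HSV),np.array(lo),np.array(hi))
    if roi is not None:
        k=np.zeros_like(m);x0,y0,x1,y1=roi;k[y0:y1,x0:x1]=255;m&=k
    cs,_=cv2.findContours(m,cv2.RETR_EXTERNAL,cv2.CHAIN_APPROX_NONE)
    return [k for k in cs if cv2.contourArea(k)>=amin]
def cen(k):
    m=cv2.moments(k);return np.array([m["m10"],m["m01"]])/m["m00"]
BLUE=((105,120,50),(125,255,255));YEL=((20,150,60),(32,255,255));ORG=((6,180,90),(18,255,255))
RED=((0,180,80),(4,255,255));GRN=((60,60,30),(90,255,200))
def pose(xt,yt):  # tool x and y directions -> rotvec
    x=np.array(xt,float);x/=np.linalg.norm(x);y=np.array(yt,float);y-=x*(x@y);y/=np.linalg.norm(y)
    return R.from_matrix(np.c_[x,y,np.cross(x,y)]).as_rotvec()
E
python3 - <<'E'
from h import *
t,s=manip.camera("top"),manip.camera("side")
b1=[cen(k) for k in blobs(t,*BLUE,200,(350,200,480,310))]; b2=[cen(k) for k in blobs(s,*BLUE,200,(270,270,400,410))]
print(len(b1),len(b2))
for u in b1:
    r=min((tri(t,u,s,v)+(v,) for v in b2),key=lambda r:r[1]); print("bowl",u,r, onz(t,u,.065))
for n,c,roi in(("t",t,(100,170,280,330)),("s",s,(230,110,370,210))):
    for k in sorted(blobs(c,*YEL,20,roi),key=lambda k:cen(k)[0]):
        vx,vy,x,y=cv2.fitLine(k,cv2.DIST_L2,0,.01,.01).ravel()
        pr=(k[:,0]-[x,y])@[vx,vy]; print("peg",n,cv2.contourArea(k),np.array([x,y])+pr.min()*np.array([vx,vy]),np.array([x,y])+pr.max()*np.array([vx,vy]), "hsvend")
for k in blobs(t,*RED,1500,(440,200,530,320)):
    bx=cv2.boxPoints(cv2.minAreaRect(k));print("tray",cv2.contourArea(k));print(np.array([onz(t,u,.028) for u in bx]))
for nm,C,z,roi in(("org",ORG,.068,(280,240,330,330)),("mat",GRN,.003,(270,240,340,330))):
    for k in blobs(t,*C,40,roi):
        bx=cv2.boxPoints(cv2.minAreaRect(k));w=np.array([onz(t,u,z) for u in bx]);print(nm,w.mean(0),w[:,:2].tolist(),np.linalg.norm(w[0]-w[1]),np.linalg.norm(w[1]-w[2]))
for k in blobs(t,(10,120,110),(28,255,255),8,(358,216,472,300)): print("chip",cv2.contourArea(k),cen(k),onz(t,cen(k),.0345))
x=cv2.resize(t["image"][170:330,100:280,::-1],None,fx=4,fy=4,interpolation=2);y=cv2.resize(s["image"][110:220,230:390,::-1],None,fx=3,fy=3,interpolation=2)
cv2.imwrite("pics/peg1.png",x[:600]);cv2.imwrite("pics/peg1s.png",y)
E
```

```text
4 4
bowl [442.5011 273.6954] (array([ 0.508 , -0.3286,  0.0721]), np.float64(0.0035892858605548004), array([306.976 , 369.8235])) [ 0.5103 -0.3299  0.065 ]
bowl [386.558 267.702] (array([ 0.5191, -0.2042,  0.0684]), np.float64(0.0049285227967123405), array([305.8378, 310.2389])) [ 0.5218 -0.2045  0.065 ]
bowl [448.2166 237.4666] (array([ 0.5752, -0.3139,  0.2086]), np.float64(0.0020705095700453862), array([348.8741, 308.7952])) [ 0.5923 -0.343   0.065 ]
bowl [390.1995 232.0402] (array([ 0.5986, -0.2118,  0.0689]), np.float64(0.006969248866277217), array([348.8741, 308.7952])) [ 0.6027 -0.2123  0.065 ]
peg t 173.0 [132.8107 274.8637] [136.3551 295.9403] hsvend
peg t 159.5 [163.0964 249.9698] [169.2343 269.5534] hsvend
peg t 152.0 [192.8333 225.5666] [202.1339 243.4504] hsvend
peg t 146.5 [222.3766 201.6996] [234.3561 216.7159] hsvend
peg s 180.0 [256.0405 125.9621] [275.3763 146.6483] hsvend
peg s 182.5 [282.1918 138.8487] [299.4073 160.6788] hsvend
peg s 186.0 [309.2653 153.5513] [325.7101 175.4672] hsvend
peg s 187.5 [338.5567 169.3036] [353.6029 191.272 ] hsvend
tray 2931.0
[[ 0.43
[... 351 characters left out ...]
2624
mat [ 0.4805 -0.0187  0.003 ] [[0.5526755696800016, 0.019689216813435342], [0.5563944272803232, -0.04864200194915998], [0.4083894591113265, -0.056733611992618074], [0.4046930882914744, 0.010900641416682219]] 0.06843234147267743 0.1482259921734414
chip 412.5 [389.817  296.1111] [ 0.4592 -0.2154  0.0345]
chip 28.5 [416.2865 279.6784] [ 0.4977 -0.2758  0.0345]
chip 32.5 [463.3897 271.8051] [ 0.5175 -0.3836  0.0345]
chip 34.5 [417.7729 269.2271] [ 0.5218 -0.2792  0.0345]
chip 33.5 [417.796  253.3333] [ 0.5584 -0.2792  0.0345]
chip 30.5 [412.4645 241.3661] [ 0.5859 -0.267   0.0345]
chip 28.0 [421.8929 230.2857] [ 0.612  -0.2887  0.0345]
chip 62.5 [457.1413 217.1013] [ 0.644  -0.3701  0.0345]
```

View pics/peg1.png

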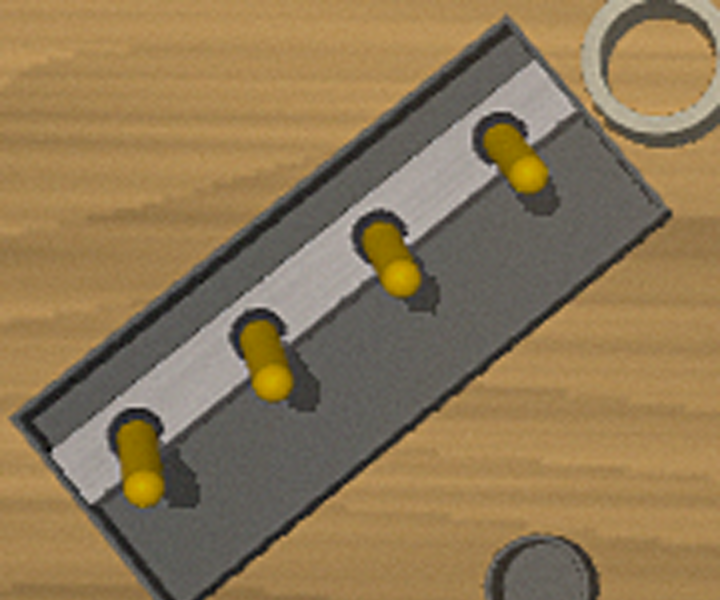

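```bash
python3 - <<'E'
from h import *
t,s=manip.camera("top"),manip.camera("side")
def ends(c,roi):
    o=[]
    for k in sorted(blobs(c,*YEL,20,roi),key=lambda k:cen(k)[0]):
        vx,vy,x,y=cv2.fitLine(k,cv2.DIST_L2,0,.01,.01).ravel(); p=np.array([x,y]);v=np.array([vx,vy]);pr=(k[:,0]-p)@v
        o.append((p+pr.min()*v,p+pr.max()*v,v))
    return o
A,B=ends(t,(100,170,280,330)),ends(s,(230,110,370,210))
P=[];Q=[]
for a,b in zip(A,B):
    tip,g=tri(t,a[1]-5*a[2],s,b[0]+4.5*b[2]); root,g2=tri(t,a[0]+3*a[2],s,b[1]-3*b[2]) 
    P.append(tip);Q.append(root);print(tip,g,root,g2,(tip-root)/np.linalg.norm(tip-root))
P=np.array(P);print(np.linalg.norm(np.diff(P,axis=0),axis=1));r=P[3]-P[0];print(r/np.linalg.norm(r))
for p in P: print("xy on z=.1", onz(t,np.array([0,0])+A[[np.allclose(p,q) for q in P].index(True)][1]-5*A[[np.allclose(p,q) for q in P].index(True)][2],.1))
E
```

```text
[0.4575 0.3487 0.0941] 0.003382848157473333 [0.4892 0.3751 0.0277] 0.0055552805309189626 [-0.4053 -0.3376  0.8496]
[0.5166 0.2793 0.0986] 0.002786352769787444 [0.5477 0.3069 0.027 ] 0.006581309818404502 [-0.3757 -0.3334  0.8647]
[0.5749 0.2108 0.0992] 0.0022052732582605377 [0.607 0.239 0.026] 0.00552191811644542 [-0.3789 -0.3335  0.8633]
[0.6341 0.1428 0.0991] 0.0028663116197597694 [0.6658 0.1715 0.0246] 0.004061708791069768 [-0.3695 -0.3344  0.8669]
[0.0913 0.0899 0.0901]
[ 0.6508 -0.759   0.0185]
xy on z=.1 [0.459  0.3471 0.1   ]
xy on z=.1 [0.5179 0.279  0.1   ]
xy on z=.1 [0.5759 0.2106 0.1   ]
xy on z=.1 [0.6354 0.1426 0.1   ]
```

```bash
cat >> h.py <<'E'
# measured geometry
PX=np.array([.9976,-.070,0]);PY=np.array([.070,.9976,0])   # plate axes
PLATE=np.array([.5537,-.2698,.03])
ROW=np.array([.651,-.759,0]);ROW/=np.linalg.norm(ROW)
LEAN=np.array([ROW[1],-ROW[0],0]);ZP=.5*LEAN+.866*np.array([0,0,1])
TIPS=[np.array([.5463,.2452,.0985])+k*.09*ROW+.011*ZP for k in(-1.5,-.5,.5,1.5)]
BOWLS=[np.array(p) for p in([.5093,-.3293],[.5207,-.2042],[.5910,-.3420],[.6013,-.2120])]
DOWN=np.array([0,0,-1.])
def best(p,x,y):
    q0=np.array(manip.get_joint_positions());c=[]
    for sg in(1,-1):
        o=pose(x,sg*np.array(y));q=manip.solve_ik(p,o)
        if q is not None: c.append((np.abs(np.array(q)-q0).max(),sg,o))
    return min(c,key=lambda a:a[0])[2]
def pick(xy,zt=.088,up=.3):
    p=np.r_[xy,up]; o=best(p,DOWN,PY); manip.command_gripper(.085); manip.move_to(p,o)
    manip.servo_line(np.r_[xy,zt],rate=.15); manip.command_gripper(.045,35)
    print("t",manip.get_time(),"width",manip.get_width(),"pos",manip.get_position())
    manip.servo_line(p,rate=.2); print("lifted w",manip.get_width(),manip.get_contact_force())
def hang(tip):
    o=best(tip+.15*ZP,-ZP,LEAN); manip.move_to(tip+.15*ZP,o)
    manip.servo_line(tip+.01*ZP,rate=.12)
    f0=np.array(manip.get_contact_force())@ZP
    for d in np.arange(.007,-.013,-.0025):
        manip.servo_line(tip+d*ZP,rate=.03); f=np.array(manip.get_contact_force())@ZP-f0
        if abs(f)>6: break
    print("stop d",d,"df",f,"w",manip.get_width())
def let_go(tip):
    manip.command_gripper(.085); manip.hold(.3); manip.servo_line(tip+.13*ZP,rate=.2); print("t",manip.get_time())
E
python3 - <<'E'
from h import *
q=np.array(manip.get_joint_positions());print(R.from_rotvec(manip.get_ee_rot()).as_matrix())
for b in BOWLS: print([manip.solve_ik(np.r_[b,z],pose(DOWN,s*PY)) for z in(.3,.088) for s in(1,-1)])
for t in TIPS: print(t,[manip.solve_ik(t+d*ZP,pose(-ZP,s*LEAN)) for d in(.15,-.007) for s in(1,-1)])
pick(BOWLS[3])
c=manip.camera("side");cv2.imwrite("pics/s2.png",c["image"][:,:,::-1])
E
```

```text
[[-0.0002  0.3371 -0.9415]
 [ 0.0004 -0.9415 -0.3371]
 [-1.     -0.0004  0.0001]]
[array([-0.5936,  0.3472,  1.63  , -0.    ,  1.1643, -2.0943]), array([-0.5936,  0.3472,  1.63  ,  0.    ,  1.1643,  1.0473]), array([-0.5936,  0.6196,  1.7583, -0.    ,  0.7637, -2.0943]), array([-0.5936,  0.6196,  1.7583,  0.    ,  0.7637,  1.0473])]
[array([-0.395 ,  0.2745,  1.7332, -0.    ,  1.1338, -1.8958]), array([-0.395 ,  0.2745,  1.7332,  0.    ,  1.1338,  1.2458]), array([-0.395 ,  0.57  ,  1.8663, -0.    ,  0.7052, -1.8958]), array([-0.395 ,  0.57  ,  1.8663,  0.    ,  0.7052,  1.2458])]
[array([-0.542 ,  0.465 ,  1.4504, -0.    ,  1.2263, -2.0428]), array([-0.542 ,  0.465 ,  1.4504,  0.    ,  1.2263,  1.0988]), array([-0.542 ,  0.7049,  1.5742, -0.    ,  0.8625, -2.0428]), array([-0.542 ,  0.7049,  1.5742,  0.    ,  0.8625,  1.0988])]
[array([-0.3576,  0.395 ,  1.5589, -0.    ,  1.1877, -1.8584]), array([-0.3576,  0.395 ,  1.5589,  0.    ,  1.1877,  1.2832]), array([-0.3576,  0.6535,  1.6849, -0.    ,  0.8032, -1.8584]), array([-0.3576,  0.6535,  1.6849,  0.    ,  0.8032,  1.2832])]
[0.454
[... 316 characters left out ...]
 0.5134,  2.1083,  1.4615,  0.1524, -1.7279])]
[0.5714 0.2075 0.108 ] [array([0.1357, 0.1957, 2.1185, 0.6547, 0.4616, 2.0297]), array([ 0.1357,  0.1957,  2.1185,  0.6547,  0.4616, -1.1119]), array([0.2241, 0.5409, 2.0384, 1.2116, 0.2516, 1.5127]), array([ 0.2241,  0.5409,  2.0384,  1.2116,  0.2516, -1.6289])]
[0.63   0.1391 0.108 ] [array([-0.0265,  0.2707,  2.0121,  0.6817,  0.5615,  1.8751]), array([-0.0265,  0.2707,  2.0121,  0.6817,  0.5615, -1.2665]), array([0.0733, 0.5819, 1.9376, 1.0315, 0.3533, 1.57  ]), array([ 0.0733,  0.5819,  1.9376,  1.0315,  0.3533, -1.5716])]
t 4.5167 width 0.05097090487489963 pos [ 0.6017 -0.2121  0.089 ]
lifted w 0.05110763503654601 [-0.633  -0.59   -1.4989]
```

```bash
cat >> h.py <<'E'
def frame(tip,deg):
    a=np.sin(np.radians(deg))*LEAN+np.cos(np.radians(deg))*np.array([0,0,1])
    # TCP reference: bowl-cavity middle (32.5 mm down) on peg axis; TCP 23 mm above bowl centre
    seat=tip-.0325*ZP+.0025*a+.023*a   # bowl centre 2.5 mm above cavity middle... (cavity middle = centre-2.5mm*a)
    return a,seat
def hang(tip,deg=30,hi=.15):
    a,s=frame(tip,deg); p=s+hi*ZP
    o=best(p,-a,LEAN); manip.move_to(p,o); manip.servo_line(s+.015*ZP,rate=.12)
    f0=np.array(manip.get_contact_force())@ZP
    for d in np.arange(.012,-.008,-.0025):
        manip.servo_line(s+d*ZP,rate=.03); f=np.array(manip.get_contact_force())@ZP-f0
        if abs(f)>6: break
    print("stop d",d,"df",f,"w",manip.get_width(),"t",manip.get_time())
def let_go(hi=.13):
    p=np.array(manip.get_position());manip.command_gripper(.085); manip.hold(.3); manip.servo_line(p+hi*ZP,rate=.2); print("t",manip.get_time())
E
python3 - <<'E'
from h import *
for i,t in enumerate(TIPS):
  for deg in(30,25,22):
    a,s=frame(t,deg)
    print(i,deg,[None if q is None else np.round(q,2) for q in(manip.solve_ik(s+d*ZP,pose(-a,g*LEAN)) for d in(.15,.08,0) for g in(1,-1))])
E
```

```text
0 30 [None, array([ 0.58,  0.13,  2.23,  0.24,  0.27, -0.34]), None, array([ 0.59,  0.31,  2.2 ,  0.48,  0.13, -0.58]), None, None]
0 25 [None, array([ 0.59,  0.14,  2.17,  0.13,  0.4 , -0.23]), None, array([ 0.6 ,  0.31,  2.15,  0.19,  0.26, -0.28]), None, array([ 0.61,  0.49,  2.09,  0.34,  0.13, -0.43])]
0 22 [None, array([ 0.59,  0.15,  2.14,  0.1 ,  0.47, -0.19]), None, array([ 0.6 ,  0.31,  2.11,  0.12,  0.34, -0.22]), None, array([ 0.61,  0.49,  2.06,  0.18,  0.21, -0.26])]
1 30 [array([0.34, 0.16, 2.19, 0.55, 0.35, 2.3 ]), array([ 0.34,  0.16,  2.19,  0.55,  0.35, -0.85]), array([0.37, 0.33, 2.17, 0.84, 0.22, 2.02]), array([ 0.37,  0.33,  2.17,  0.84,  0.22, -1.12]), array([0.4 , 0.51, 2.11, 1.46, 0.15, 1.41]), array([ 0.4 ,  0.51,  2.11,  1.46,  0.15, -1.73])]
1 25 [array([0.36, 0.17, 2.14, 0.34, 0.45, 2.52]), array([ 0.36,  0.17,  2.14,  0.34,  0.45, -0.62]), array([0.39, 0.33, 2.11, 0.44, 0.31, 2.43]), array([ 0.39,  0.33,  2.11,  0.44,  0.31, -0.71]), array([0.42, 0.51, 2.06, 0.67, 0.2 , 2.22]), array([ 0.42,  0.51,  2.06,  0.67,  0.2 , -0.92])]
1 22 [None, array([ 0.38, 
[... 1259 characters left out ...]
  0.44, -1.39]), array([0.07, 0.58, 1.94, 1.03, 0.35, 1.57]), array([ 0.07,  0.58,  1.94,  1.03,  0.35, -1.57])]
3 25 [array([0.01, 0.29, 1.96, 0.5 , 0.6 , 2.07]), array([ 0.01,  0.29,  1.96,  0.5 ,  0.6 , -1.07]), array([0.05, 0.42, 1.94, 0.58, 0.49, 2.01]), array([ 0.05,  0.42,  1.94,  0.58,  0.49, -1.13]), array([0.1 , 0.58, 1.89, 0.69, 0.39, 1.92]), array([ 0.1 ,  0.58,  1.89,  0.69,  0.39, -1.22])]
3 22 [array([0.03, 0.3 , 1.94, 0.4 , 0.64, 2.17]), array([ 0.03,  0.3 ,  1.94,  0.4 ,  0.64, -0.97]), array([0.07, 0.43, 1.91, 0.46, 0.53, 2.14]), array([ 0.07,  0.43,  1.91,  0.46,  0.53, -1.  ]), array([0.11, 0.58, 1.86, 0.53, 0.43, 2.09]), array([ 0.11,  0.58,  1.86,  0.53,  0.43, -1.05])]
```

View pics/s2.png

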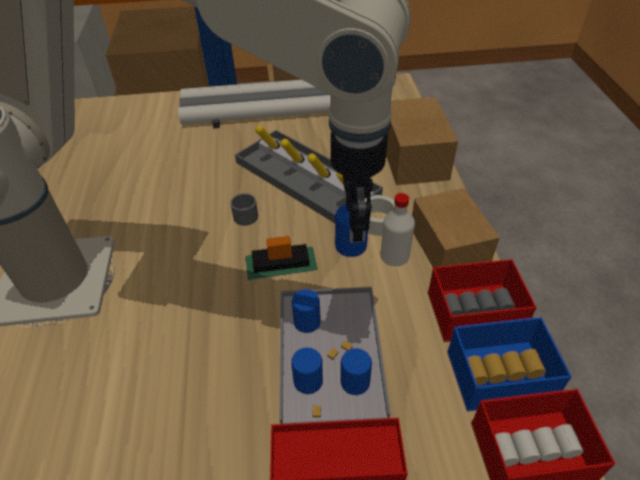

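```bash
python3 - <<'E'
from h import *
hang(TIPS[3],25); 
c=manip.camera("side");i1=c["image"]
let_go()
c=manip.camera("side");t=manip.camera("top")
f=lambda i,r:cv2.resize(i[r[1]:r[3],r[0]:r[2],::-1],(400,300))
cv2.imwrite("pics/h3.png",np.vstack([np.hstack([f(i1,(220,80,420,230)),f(c["image"],(220,80,420,230))]),np.hstack([f(t["image"],(100,150,320,315)),f(t["image"],(340,180,540,330))])]))
E
```

```text
stop d -0.0005000000000000022 df 21.12986664277086 w 0.051492817484100104 t 9.75
t 11.35
```

View pics/h3.png

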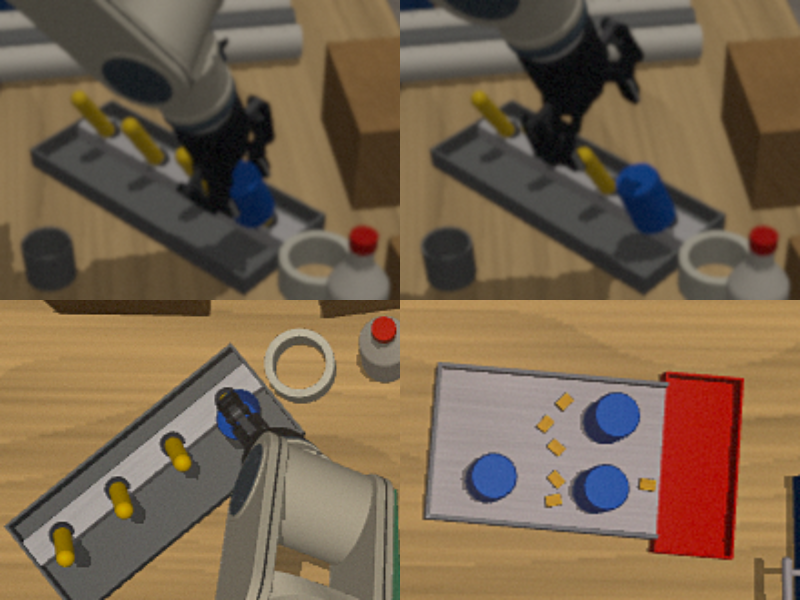

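```bash
python3 - <<'E'
from h import *
for b,k,d in((1,2,25),(2,1,25),(0,0,23)):
    pick(BOWLS[b])
    if not .046<manip.get_width()<.058: print("BAD GRASP");break
    hang(TIPS[k],d); let_go()
    manip.camera("side") 
manip.move_to([.42,-.1,.4],best([.42,-.1,.4],DOWN,PY))
c=manip.camera("side");t=manip.camera("top")
f=lambda i,r:cv2.resize(i[r[1]:r[3],r[0]:r[2],::-1],(400,300))
cv2.imwrite("pics/h4.png",np.vstack([np.hstack([f(c["image"],(220,80,420,230)),f(c["image"],(230,230,430,380))]),np.hstack([f(t["image"],(100,150,320,315)),f(t["image"],(340,180,540,330))])]))
E
```

```text
t 14.8833 width 0.049700251797373536 pos [ 0.521  -0.2043  0.0887]
lifted w 0.0497556872729103 [-0.4163  0.2838 -1.157 ]
stop d -0.0005000000000000022 df 22.41259150120842 w 0.049159122111913395 t 20.2583
t 21.8167
t 25.9583 width 0.05088638197543745 pos [ 0.5914 -0.3421  0.089 ]
lifted w 0.05127037084368285 [ 0.0423 -0.1363 -1.1378]
stop d -0.0005000000000000022 df 24.81491249174168 w 0.05105177717472303 t 32.0667
t 33.6083
t 37.925 width 0.050874068558109525 pos [ 0.5096 -0.3294  0.0889]
lifted w 0.050475396495921775 [ 0.3395 -0.7931 -1.015 ]
stop d -0.0005000000000000022 df 19.992111318983184 w 0.05019627752571232 t 44.2
t 45.75
```

View pics/h4.png

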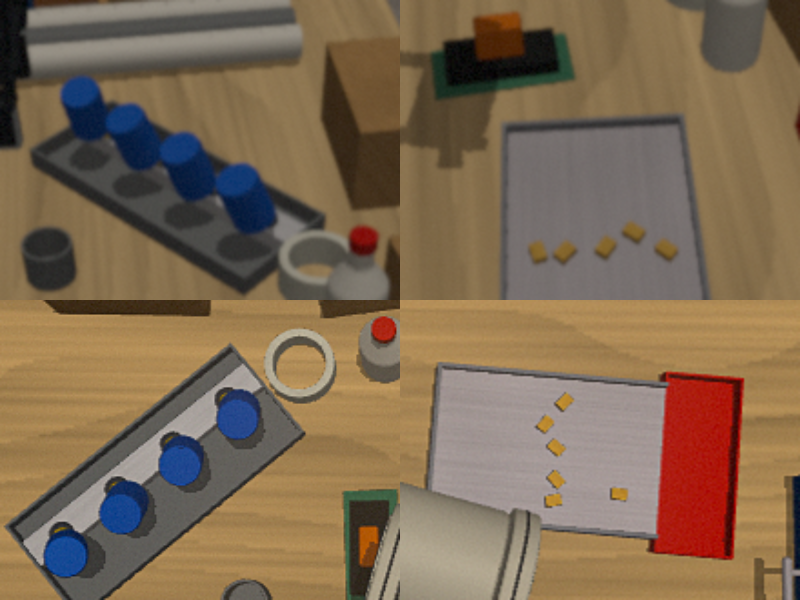

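```bash
python3 - <<'E'
from h import *
manip.set_joints([-1.246,0.423,1.63,0,1.089,1.0])
t,s=manip.camera("top"),manip.camera("side")
A=sorted([cen(k) for k in blobs(t,*BLUE,200,(100,170,290,330))],key=lambda u:u[0]);B=sorted([cen(k) for k in blobs(s,*BLUE,150,(230,90,370,230))],key=lambda u:u[0])
print(len(A),len(B))
for a,b,tip in zip(A,B,TIPS):
    p,g=tri(t,a,s,b);d=p-tip;print(p,g,"along",d@ZP,"dist",np.linalg.norm(d))
for nm,C,z,roi in(("org",ORG,.068,(270,230,345,340)),("mat",GRN,.003,(270,240,340,330)),("red",RED,.028,(440,200,530,320))):
    for k in blobs(t,*C,40,roi):
        bx=cv2.boxPoints(cv2.minAreaRect(k));w=np.array([onz(t,u,z) for u in bx]);e=max((w[1]-w[0],w[2]-w[1]),key=np.linalg.norm);e=e*np.sign(e[0]);print(nm,w.mean(0),np.linalg.norm(w[1]-w[0]),np.linalg.norm(w[2]-w[1]),"deg",np.degrees(np.arctan2(e[1],e[0])))
# black foot
m=cv2.inRange(cv2.cvtColor(t["image"],cv2.COLOR_RGB2HSV),np.array((0,0,0)),np.array((180,255,60)));k=np.zeros_like(m);k[245:325,284:325]=255
cs=max(cv2.findContours(m&k,0,1)[0],key=cv2.contourArea);bx=cv2.boxPoints(cv2.minAreaRect(cs));w=np.array([onz(t,u,.023) for u in bx]);e=max((w[1]-w[0],w[2]-w[1]),key=np.linalg.norm);e=e*np.sign(e[0]);print("foot",w.mean(0),np.linalg.norm(w[1]-w[0]),np.linalg.norm(w[2]-w[1]),np.degrees(np.arctan2(e[1],e[0])))
for q in blobs(t,(10,120,110),(28,255,255),15,(358,216,472,292)):
    p=onz(t,cen(q),.0345)
    if cv2.contourArea(q)<60: print("chip",cv2.contourArea(q),cen(q),"plate xy",(p-PLATE)@PX,(p-PLATE)@PY)
print(manip.get_time(),manip.get_position())
E
```

```text
4 1
[ 0.5172  0.3822 -0.028 ] 0.09820465618197077 along -0.15411397067858057 dist 0.15467071673945468
org [ 0.4798 -0.0155  0.068 ] 0.022402012692250037 0.049168584996842624 deg 1.0347574972853562
mat [ 0.4805 -0.0189  0.003 ] 0.06825180059939177 0.1481956825908016 deg 3.0473840039504756
red [ 0.5414 -0.4444  0.028 ] 0.21221938234281193 0.0912119198607434 deg -4.016061717585267
foot [ 0.4799 -0.0164  0.023 ] 0.11996231717107995 0.05099508199135266 1.1734963963363783
chip 28.5 [416.2865 279.6784] plate xy -0.05542822971179433 -0.009903686936813563
chip 31.5 [449.4497 276.4656] plate xy -0.0415653581961739 -0.08496672272730726
chip 34.5 [417.7729 269.2271] plate xy -0.031214336806969424 -0.011607217750210763
chip 33.5 [417.796  253.3333] plate xy 0.00532413582131689 -0.009089108083584657
chip 30.5 [412.4645 241.3661] plate xy 0.03190687471092584 0.005080107432423021
chip 29.0 [421.9655 230.3276] plate xy 0.05936196855250869 -0.014921106652339507
49.9833 [ 0.2112 -0.588   0.2536]
```

```bash
cat >> h.py <<'E'
H=.057
def grab(xy,yaw,zfoot=.003):
    y=[-np.sin(yaw),np.cos(yaw),0];p=np.r_[xy,.22]
    o=best(p,DOWN,y); manip.command_gripper(.07); manip.move_to(p,o); manip.servo_line(np.r_[xy,zfoot+H],rate=.1)
    manip.command_gripper(.015,80);print("w",manip.get_width(),"pos",manip.get_position(),"t",manip.get_time())
    manip.servo_line(p,rate=.15)
def stroke(x,y0=.06,y1=-.124,rate=.08):
    P=lambda y,z:PLATE+x*PX+y*PY+np.array([0,0,z+H])
    o=best(P(y0,.12),DOWN,PY); manip.move_to(P(y0,.12),o); manip.servo_line(P(y0,.01),rate=.1)
    f0=manip.get_contact_force()[2]
    for d in np.arange(.007,-.005,-.001):
        manip.servo_line(P(y0,d),rate=.03)
        f=manip.get_contact_force()[2]-f0
        if abs(f)>5: break
    d+=.0005; print("contact d",d,"f",f); manip.hold(.2)
    n=np.linspace(y0,y1,5)[1:]
    for y in n:
        manip.servo_line(P(y,d),rate=rate); print(y,manip.get_contact_force(),manip.get_width())
    manip.servo_line(P(y1,.1),rate=.15)
    print("t",manip.get_time())
E
python3 - <<'E'
from h import *
grab([.4799,-.0162],np.radians(1.1))
if manip.get_width()>.02: stroke(-.015)
t,s=manip.camera("top"),manip.camera("side")
f=lambda i,r:cv2.resize(i[r[1]:r[3],r[0]:r[2],::-1],(400,300))
cv2.imwrite("pics/w1.png",np.hstack([f(s["image"],(220,250,420,400)),f(t["image"],(340,180,540,330))]))
E
```

```text
w 0.02253484934646341 pos [ 0.4801 -0.0162  0.0604] t 54.775
contact d -0.0005 f 15.979915706320128
0.013999999999999999 [0.6634 0.085  5.854 ] 0.02280851339181945
-0.032 [-0.4625  0.0608  4.3833] 0.022596716629563963
-0.07800000000000001 [-0.4765 -0.1532  5.2604] 0.022801219850624638
-0.124 [ 0.1449 -1.0394  4.7615] 0.02280701318382675
t 64.2333
```

View pics/w1.png

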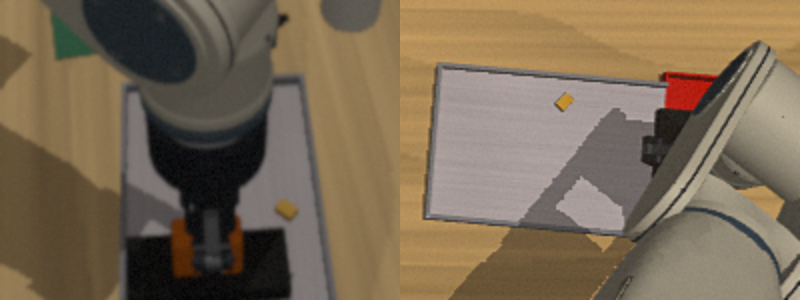

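Only the chip near the far fence remains on the plate (top crop 564,102). The second stroke runs along that side.

```bash
python3 - <<'E'
from h import *
stroke(.020)
p=PLATE+.0*PX+.09*PY+[0,0,.25]; manip.move_to(p,best(p,DOWN,PY))
t,s=manip.camera("top"),manip.camera("side")
f=lambda i,r:cv2.resize(i[r[1]:r[3],r[0]:r[2],::-1],(400,300))
cv2.imwrite("pics/w2.png",np.vstack([np.hstack([f(s["image"],(220,330,420,480)),f(t["image"],(340,180,540,330))]),np.hstack([f(s["image"],(220,80,420,230)),f(t["image"],(200,180,400,330))])]))
E
```

```text
contact d 0.0005 f 6.331828601671409
0.013999999999999999 [ 0.1295 -0.9863  0.4843] 0.022886149786384664
-0.032 [-0.6057 -1.0562  0.3122] 0.022920990167499232
-0.07800000000000001 [-0.1604 -0.2367 -0.6869] 0.02269670803044091
-0.124 [-0.4314 -0.1829 -0.9387] 0.02286897266011395
t 72.275
```

View pics/w2.png

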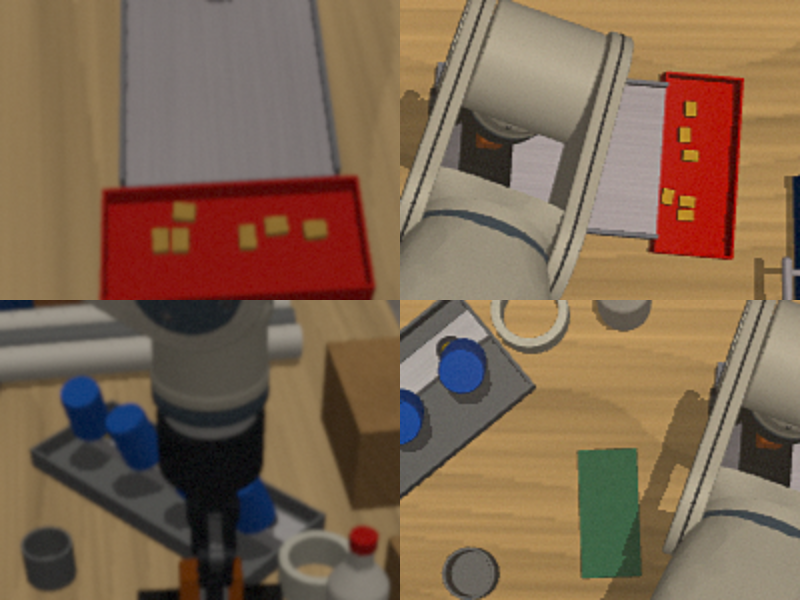

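```bash
python3 - <<'E'
from h import *
t,s=manip.camera("top"),manip.camera("side")
tr=np.array([.5414,-.4444,0])
A=[cen(k) for k in blobs(t,(15,120,90),(30,255,255),10,(460,215,515,310))];B=[cen(k) for k in blobs(s,(15,120,90),(30,255,255),10,(270,425,400,480))]
print(len(A),len(B))
for a in A:
    p=onz(t,a,.008)-tr;print(a,"tray xy if flat",p@PX,p@PY,[np.round(tri(t,a,s,b)[0][2],4) for b in B if tri(t,a,s,b)[1]<.006],[np.round(tri(t,a,s,b)[1],4) for b in B if tri(t,a,s,b)[1]<.006])
x=cv2.resize(t["image"][210:320,460:520,::-1],None,fx=5,fy=5,interpolation=2)
y=cv2.resize(s["image"][410:480,260:410,::-1],None,fx=3,fy=3,interpolation=2)
o=np.zeros((550,760,3),np.uint8);o[:550,:300]=x;o[:210,305:755]=y;cv2.imwrite("pics/c3.png",o)
E
```

```text
9 6
[466.2573 306.231 ] tray xy if flat -0.10512492856528723 0.041457931255514904 [] []
[482.5322 287.1111] tray xy if flat -0.05760210519984162 0.006539378479755852 [np.float64(0.0091)] [np.float64(0.0026)]
[483.2788 280.1879] tray xy if flat -0.041354864495640485 0.005773197374876192 [np.float64(0.0087), np.float64(0.0407)] [np.float64(0.0035), np.float64(0.0036)]
[473.3216 277.7135] tray xy if flat -0.03758411698278426 0.02920828440928624 [np.float64(0.0081)] [np.float64(0.0033)]
[484.9702 257.2857] tray xy if flat 0.012493072650720959 0.005037338149815586 [np.float64(0.0075)] [np.float64(0.003)]
[482. 247.] tray xy if flat 0.036059468766378014 0.013396945505323405 [np.float64(0.0074)] [np.float64(0.0025)]
[485.0476 234.0544] tray xy if flat 0.06719388791843113 0.008111191145236361 [np.float64(0.0081)] [np.float64(0.0027)]
[511.0754 268.582 ] tray xy if flat -0.008727962541265729 -0.05714016951462195 [] []
[464.7793 216.8829] tray xy if flat 0.10381514954718764 0.058004822637869255 [] []
```

View pics/c3.png

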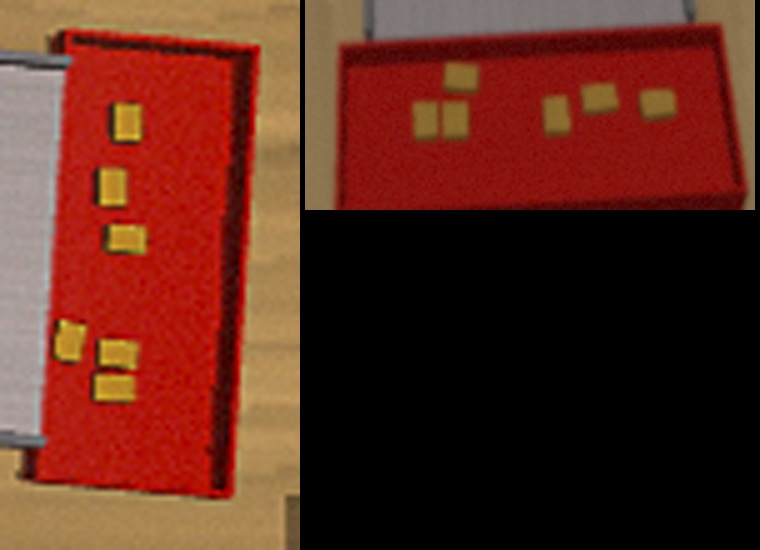

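All six chips lie in the tray: triangulated z is 7–9 mm and y is no more than 29 mm from the tray's middle. Next the scraper goes back on its mat.

```bash
python3 - <<'E'
from h import *
xy=[.4805,-.0188];a=np.radians(3);y=[-np.sin(a),np.cos(a),0]
p=np.r_[xy,.25];manip.move_to(p,best(p,DOWN,y));manip.servo_line(np.r_[xy,.012+H],rate=.12)
f0=manip.get_contact_force()[2]
for z in np.arange(.009,-.003,-.001):
    manip.servo_line(np.r_[xy,z+H],rate=.03);f=manip.get_contact_force()[2]-f0
    if abs(f)>4:break
print("z",z,f);manip.command_gripper(.07);manip.hold(.3);manip.servo_line(p,rate=.12)
manip.set_joints([-1.246,0.423,1.63,0,1.089,1.0]);manip.hold(.5)
t,s=manip.camera("top"),manip.camera("side")
for nm,C,z,roi in(("org",ORG,.068,(270,230,345,340)),("mat",GRN,.003,(270,240,340,330))):
    for k in blobs(t,*C,40,roi):
        w=np.array([onz(t,u,z) for u in cv2.boxPoints(cv2.minAreaRect(k))]);print(nm,w.mean(0),np.linalg.norm(w[1]-w[0]),np.linalg.norm(w[2]-w[1]))
for k,tip in zip(sorted(blobs(t,*BLUE,200,(100,170,290,330)),key=lambda k:cen(k)[0]),TIPS):
    print("bowl xy err vs seated",(onz(t,cen(k),.085)-(tip-.03*ZP))[:2])
print(manip.get_time(),manip.get_contact_force())
cv2.imwrite("pics/e_t.png",t["image"][:,:,::-1]);cv2.imwrite("pics/e_s.png",s["image"][:,:,::-1])
E
```

```text
z 0.0030000000000000044 5.902146754925707
org [ 0.481  -0.0192  0.068 ] 0.023482818929818374 0.04811682617786068
mat [ 0.4803 -0.0189  0.003 ] 0.0682518050614064 0.14853840853840442
bowl xy err vs seated [-0.0015 -0.0032]
bowl xy err vs seated [-0.0029 -0.003 ]
bowl xy err vs seated [-0.0029 -0.0026]
bowl xy err vs seated [-0.0033 -0.0026]
82.975 [ 0.3446  0.0796 -0.3418]
```

View pics/e_s.png

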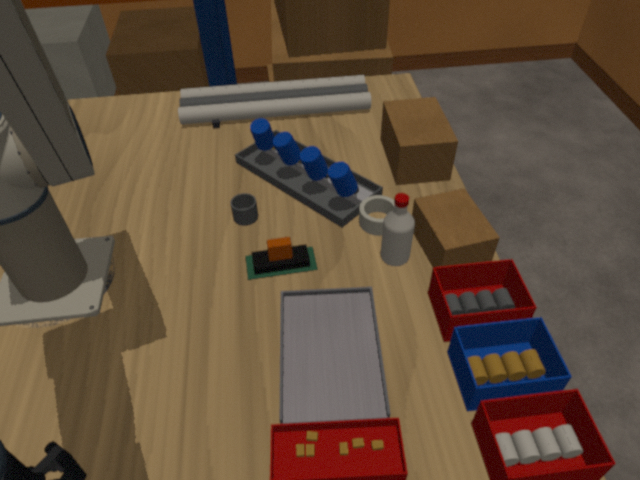

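View pics/e_t.png

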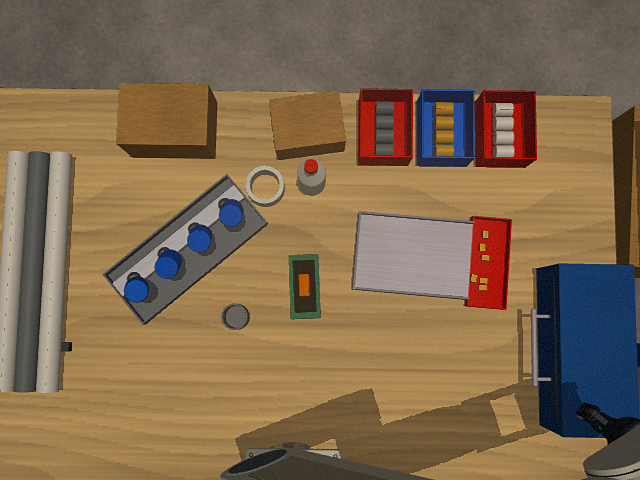

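The pictures show four bowls hanging on the pegs (top view 136,289 to 231,213), the plate empty, and six chips in the tray. The scraper is on its mat (304,285), the bottle, tape and socket are unmoved, and the arm is clear.

```bash
python3 -c "
from rig import manip
manip.sign_off();print(manip.get_time())"
```

```text
the job is handed in; nothing more can be done
the job is handed in; nothing more can be done
```

The job is done and handed in at about 83 s of the 192 s allowed; the hand-in reports no verdict. All four bowls hang on their own pegs, all six chips are in the red tray, and the scraper is back on its mat.

**Bowls:** each was pushed down until the closed end met the peg tip, with 20–25 N felt at the expected depth. In the last top picture their centres lie within about 5 mm of the seated position. A two-view check of their height failed because the bowls merged into one blob in the side picture. Depth therefore rests on the force stop and on how they look.

**Chips:** it took two wiping strokes. All six triangulate to 7–9 mm above the bench, at most 29 mm from the tray's middle across its width. One chip moved during the bowl work, probably the announced knock. I measured the chips again before wiping.

**Scraper:** it stands upright, about 1 mm from the mat's middle.

**Bystanders and arm:** in the last pictures the bottle, tape and socket look unmoved, judged by eye. The arm was parked clear with almost no outside force.

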